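# Slide the microphone battery home under the charger's hold-down spring

## Task

Put the karaoke microphone's battery on charge: with the fingertips, press the pack down hard on the dock's sprung contact plate and, keeping it down, slide it under the steel keeper bar and its leaf spring until it is fully home against the stop; then press the dock's green start button all the way in and let go. Do not lift the pack out of its bay, and leave everything else on the shelf where it stands.

Things in the scene. Friction and masses are not known exactly. Their poses are not given: they have to be found in the camera images.
- dock: White charging dock fixed to the shelf, 250 by 84 mm. Origin on the shelf top, below the middle of the front face of its steel keeper bar; x points along the bay, the way the pack slides in, z up. The open-topped bay lies between two side rails (tops at z = 30 mm, 53 mm apart), from x = -150 mm to the stop face at 42 mm. Beyond it a console block, x = 42 to 100 mm, top at z = 50 mm, carries the button.
- keeper_bar (a point): Middle of the underside of the keeper bar at its front face: x = 0, z = 39 mm in the dock. The steel bar crosses the bay from x = 0 to 8 mm; its top is at z = 46 mm.
- stop (a point): Middle of the stop face that ends the bay, x = 42 mm, z = 28 mm in the dock: home for the pack's nose.
- pack_deck (a point): Where to press: on the ribbed thumb rest of the pack's flat top deck, behind the ridge (pack x = -25 mm, z = 22 mm). With the plate up the deck is at z = 44 mm in the dock, 5 mm too high for the bar; with the plate at its bottom it is at z = 34 mm and the nose clears the bar by 5 mm. Home and let go, the bar keeps the deck at about z = 39 mm.
- contact_plate (a joint): Sprung contact plate, the bay's floor, level along the whole bay; value (m) = how far it is pressed down, 0 (plate top at z = 22 mm in the dock) to 0.010 at its bottom stop. It takes 8 N to start it and 13 N to hold it at the bottom, the pack's weight included.
- leaf (a joint): Leaf spring of spring steel, 30 mm wide, fixed at the far lower edge of the keeper bar (dock x = 8 mm) and reaching 28 mm onward over the bay, sloping down; value = how far it is bent up, rad: 0 free (tip at z = 31 mm in the dock), about 0.3 with a pack beneath it. Presses 2 to 4 N down on what passes under it; slides smoothly.
- pack: Battery pack, dark grey with orange thumb ribs and ridge, 100 mm long (x), 50 mm wide, about 0.16 kg, loose in the bay on the contact plate. Origin: centre of its underside; x points to its nose (at +50 mm) and agrees with the dock's x. The deck is 22 mm above the underside; an orange cross ridge, x = -10 to -2 mm, stands 8 mm higher: fingertips on the thumb rest behind it (x = -50 to -10 mm) can push it forward. Home: origin at x = -8 mm in the dock.
- start_button (a joint): Green start button on the dock's console; value (m) = how far it is pressed, 0 to 0.006; all the way in takes 4 N; it springs back.
- start_button_top (a point): Centre of the top of the start button (13 mm radius), at x = 73 mm, z = 66 mm in the dock when not pressed. It is pressed straight down.
- microphone: Black handheld microphone lying beside the dock, 252 mm long (x), 46 mm wide, 47 mm high; origin under its middle. Leave it.
- vase: Black ceramic vase, 96 mm wide, 170 mm tall; origin at the centre of its foot. Leave it.
- marble_jar: Glass jar of blue marbles with a clip-on lid, 88 mm wide, 114 mm tall; origin at the centre of its foot. Leave it.
- figurine: Brass-tone figurine on a round wooden foot 64 mm wide, 120 mm tall; origin at the centre of its foot. Leave it.
- remote_holder: Grey silicone holder, 62 by 112 by 55 mm, with two pockets; origin at the centre of its underside. Leave it.
- remote_a: Beige remote standing in the holder, 18 by 40 by 150 mm; origin at the centre of its lower end. Leave it.
- remote_b: The other beige remote in the holder, same size. Leave it.
There are look-alikes about, which are no part of the job. There is more than one size of the pack; the job needs the middle-sized.

How it is judged:
By the outcome, as a careful person would: the job done as asked, in the order asked, and still so for the second after the job is handed in, with the robot touching nothing.
It also fails if it takes over 45 s, if anything falls off the work surface, if the arm or the gripper's body presses on something with over 40 N, if the wrist force passes 120 N, or if a joint passes its speed limit or range.

## Robot

A 6-joint arm with a two-finger parallel gripper is mounted at the origin on the work surface. World frame = base frame: x ahead of the robot, y to its left, z up, the work surface at z = 0. Lengths are in mm, angles in rad, forces in N, time in s.
With the tool pointing down it reaches from about 300 to 850 mm from the base axis. Payload 4.2 kg.
Tool frame: the origin (TCP) lies midway between the tips of the shut fingers; the grasp point (between the pads) lies 19 mm behind it; z points along the fingers, y is the direction in which the jaws open and shut (so a half turn about z gives the same grasp; the last joint's range is limited). The gripper opens to 91 mm and grips with 3 to 60 N. Pads are 32 mm wide; open, the fingers measure 118 mm over their backs; the gripper's body (76 mm by 178 mm) begins 60 mm behind the grasp point.
Start: joints at [1.229, 0.32, 1.565, -0, 1.257, -0.02], TCP at [181.862, 545.503, 179.276] pointing down, gripper open.
Joint ranges: [-3.11, 3.11], [-0.84, 2.01], [0.21, 2.61], [-1.34, 4.49], [0.05, 2.63], [-2.56, 2.56]. Speed limits (rad/s): [2.57, 2.57, 3.14, 3.14, 3.14, 3.14].

## Interface

Orientations are given as a unit quaternion [w, x, y, z].
In Python, from plant import sense, capture, finish_job gives the robot as it stands.
- The arm moves only by the tool send_rows, never from a script. Its argument "increments" is text: rows parted by semicolons, each of 5 numbers parted by spaces: the shift along the tool's x, y, z in mm, then the turn about the tool's z in rad, then the finger opening in mm, from 0 to 91.2. A call has exactly 10 rows; each row is the pose to reach, as a shift and turn from the pose commanded when the call began, along the tool's axes at that moment; what a row does not reach only later rows make up. A row lasts 1/12 s, in which the tool goes at most 41.7 mm and 7.16 degrees, less where a joint would pass 70% of its speed; a pose out of reach is approached as far as the arm can. A call with a gripper value outside its range is refused whole. The fingers move at their own pace and stop on an object; "newtons" is the grip in N (left out, the last holds). Time passes only in rows, so rows that repeat a pose let the fingers close, or fill a call up. It gives the time, the measured TCP pose, the force and the opening at its end, in the units of the state.
- sense(): the state, without advancing time (a new reading comes with each control period).
- capture(name): name is "side" or "top" or "wrist"; returns a dict with "color" (400x640x3 uint8, blue, green, red), "depth" (400x640 float32, mm along the optical axis (not along the pixel's ray), 0 where there is no reading), "K" (3x3 intrinsics, pixels), "extrinsics" (4x4, takes a point from world to camera coordinates); the wrist camera has in their place "hand_eye" (4x4, takes a point from camera to tool coordinates, whose origin is the TCP and whose axes are the flange's). Camera axes: x right, y down, z forward; pixel columns grow to the right and rows downward; lengths in mm; the calibration is good to about 2 mm. The wrist camera is an equidistant fisheye: a pixel r from the principal point sees the ray r / f radians off the axis. A picture is of the moment at which its call begins: read the wrist's pose just before it.
- finish_job(): hands the job in, once; it reports no verdict.
The state is a dict: "t": time; "joint_positions": joint angles; "dq": joint speeds; "effort": joint torques, N m; "tcp_pos": TCP position; "tool_rot": TCP orientation; "wrist_force": force on the tool from outside, world axes, zero at the start; "wrist_torque": the same for the moment, N m; "finger_gap": finger opening in mm.
Only numpy, scipy, OpenCV 4.12 (cv2) and the standard library are available. Lean on these libraries where they do the work, as an engineer would, in place of code of your own. Each camera call takes 0.05 s, during which the arm holds its last target. There are 200 camera calls.

## Working session

There is one attempt and no reset: what is moved stays moved. The work goes in short steps, Python scripts to look and compute and a tool call to move; the robot and the scene stay as the last step left them, time stands still between calls to the robot, and variables do not carry over. Pictures are saved under pics/ and viewed, about 8 in all and at most 12, crops included, and the job is handed in when it is done.

Besides the shell and the picture viewer there is one more tool, called after "Call:" as name(argument=value, ...) on one line, values as JSON. send_rows: Moves the arm, as the interface text tells. Its arguments: {"type":"object","properties":{"increments":{"type":"string"},"newtons":{"type":"number"}},"required":["increments"]}

```bash
mkdir -p pics; python3 - <<'E'
from plant import *
import numpy as np,cv2
s=sense();print({k:np.round(v,3).tolist() for k,v in s.items()})
for n in("side","top"):
    c=capture(n);cv2.imwrite(f"pics/{n}1.png",c["color"]);np.savez(f"{n}1.npz",**c)
    print(n,c["K"].tolist(),np.round(c["extrinsics"],3).tolist())
E
```

```text
{'t': 0.0, 'joint_positions': [1.229, 0.32, 1.566, -0.0, 1.257, -0.02], 'dq': [-0.0, -0.001, 0.002, 0.0, -0.001, -0.001], 'effort': [-0.001, -41.247, -23.198, 0.073, 0.045, -0.0], 'tcp_pos': [181.665, 544.951, 178.415], 'tool_rot': [-0.0, 0.16, 0.987, -0.001], 'wrist_force': [0.017, 0.08, 0.039], 'wrist_torque': [-0.053, -0.001, 0.059], 'finger_gap': 90.679}
side [[504.06949236511036, 0.0, 324.7242786691747], [0.0, 504.06949236511036, 199.5152272472598], [0.0, 0.0, 1.0]] [[0.844, -0.537, 0.009, -489.344], [-0.385, -0.616, -0.688, 272.271], [0.374, 0.577, -0.726, 1100.505], [0.0, 0.0, 0.0, 1.0]]
top [[515.5896330257074, 0.0, 314.52319885647546], [0.0, 515.5896330257074, 189.21561447836618], [0.0, 0.0, 1.0]] [[0.001, -1.0, 0.0, -16.491], [-0.998, -0.001, -0.068, 581.597], [0.068, -0.0, -0.998, 1363.436], [0.0, 0.0, 0.0, 1.0]]
```

View pics/top1.png

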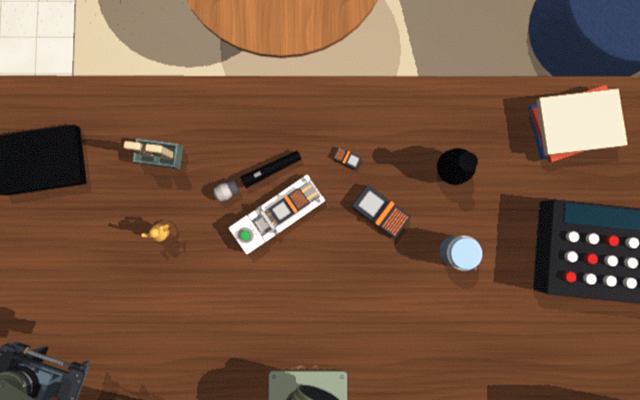

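View pics/side1.png

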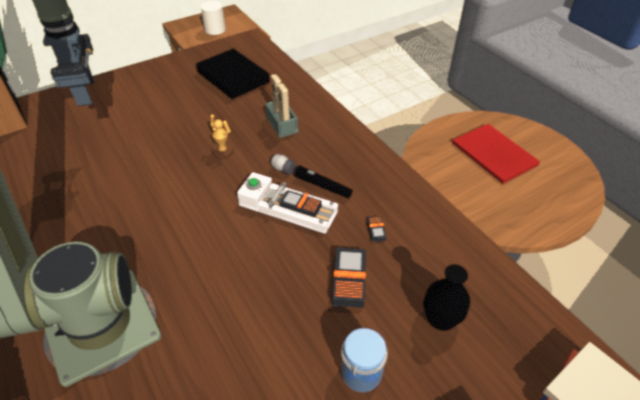

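The top view shows the dock at about (278,214), with the green button at (245,236) and the medium pack already in its bay at about (290,205). The large and small decoys lie outside the dock. Next I measure the dock pose.

```bash
cat >h.py <<'E'
import numpy as np,cv2
def cloud(c):
    d=c["depth"];K=c["K"];E=c["extrinsics"]
    v,u=np.mgrid[:d.shape[0],:d.shape[1]]
    P=np.stack([(u-K[0,2])/K[0,0]*d,(v-K[1,2])/K[1,1]*d,d],-1)
    W=(P-E[:3,3])@E[:3,:3]
    W[d==0]=np.nan
    return W
E
python3 - <<'E'
from h import *
T={}
for n,box in(("top",(222,170,332,260)),("side",(230,168,345,238))):
    c=dict(np.load(n+"1.npz"));W=cloud(c);hsv=cv2.cvtColor(c["color"],cv2.COLOR_BGR2HSV)
    m=np.zeros(W.shape[:2],bool);m[box[1]:box[3],box[0]:box[2]]=1
    g=m&(hsv[...,0]>45)&(hsv[...,0]<85)&(hsv[...,1]>90)
    G=np.nanmedian(W[g],0);print(n,"green",g.sum(),G.round(1),"zmax",np.nanpercentile(W[g][:,2],[10,50,90]).round(1))
    w=m&(hsv[...,1]<50)&(hsv[...,2]>150)
    for lo,hi in((20,38),(42,58),(12,60)):
        p=W[w];p=p[(p[:,2]>lo)&(p[:,2]<hi)]
        r=cv2.minAreaRect(p[:,:2].astype(np.float32));print(lo,hi,len(p),"rect",r, "z",np.median(p[:,2]).round(1))
    o=m&(hsv[...,0]<14)&(hsv[...,1]>170)&(hsv[...,2]>150)&(W[...,2]>30)
    print("orange",o.sum(),np.nanmedian(W[o],0).round(1))
c=np.load("top1.npz")["color"][160:265,215:340];a=cv2.resize(c,None,fx=6,fy=5.7,interpolation=cv2.INTER_CUBIC)
cv2.imwrite("pics/topc.png",a)
E
```

```text
top green 77 [459.9 163.3  67.4] zmax [62.2 67.4 71.2]
20 38 1003 rect ((558.05810546875, 110.79734802246094), (185.50186157226562, 244.80789184570312), 34.589725494384766) z 30.4
42 58 898 rect ((528.6318969726562, 149.9789276123047), (181.737548828125, 156.9344940185547), 34.657283782958984) z 49.4
12 60 2093 rect ((557.1958618164062, 113.41989135742188), (186.96038818359375, 249.73117065429688), 34.714256286621094) z 37.3
orange 37 [540.5  48.2  50.8]
side green 54 [458.2 157.8  64.7] zmax [62.3 64.7 67.5]
20 38 993 rect ((524.1273193359375, 72.84769439697266), (162.1434783935547, 239.88735961914062), 18.18238639831543) z 29.2
42 58 630 rect ((502.2359313964844, 96.7034912109375), (86.928955078125, 212.54580688476562), 33.744285583496094) z 48.7
12 60 1919 rect ((542.6610107421875, 100.88201904296875), (156.87716674804688, 250.69033813476562), 34.37080001831055) z 31.7
orange 61 [539.3  43.2  51.7]
```

View pics/topc.png

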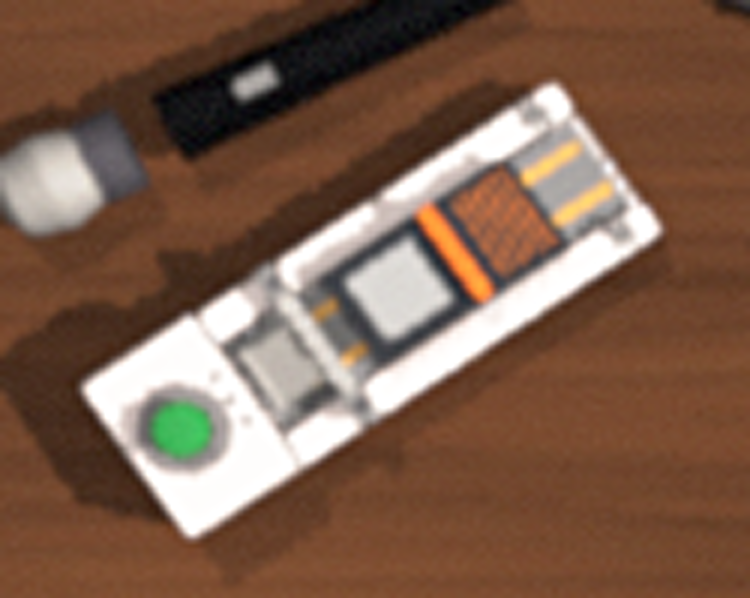

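The crop shows the button at (180,430), the keeper bar from about (290,280) to (365,410), the ridge at (455,252) and the thumb ribs at (505,220). The console corners are (80,385) and (192,538), and the far rail corners (660,232) and (555,85). I'll fit the dock using its known heights.

```bash
cat >>h.py <<'E'
def ray(c,u,v,z):
    K=c["K"];R=c["extrinsics"][:3,:3];t=c["extrinsics"][:3,3]
    o=-R.T@t;d=R.T@np.array([(u-K[0,2])/K[0,0],(v-K[1,2])/K[1,1],1]);return o+d*(z-o[2])/d[2]
def fit(D,W):
    D,W=np.array(D,float),np.array(W)[:,:2];a=D-D.mean(0);b=W-W.mean(0)
    th=np.arctan2((a[:,0]*b[:,1]-a[:,1]*b[:,0]).sum(),(a*b).sum())
    R=np.array([[np.cos(th),-np.sin(th)],[np.sin(th),np.cos(th)]]);o=W.mean(0)-R@D.mean(0)
    return th,o,R,np.round(W-(D@R.T+o),1)
E
python3 - <<'E'
from h import *
c=dict(np.load("top1.npz"))
q=lambda X,Y,z:ray(c,215+(X+.5)/6-.5,160+(Y+.5)/5.7-.5,z)
# dock y = left of x. x dir in crop is lower-left; left of that (seen from above) is lower-right
pts=[(100,-42,80,385,50),(100,42,192,538,50),(-150,42,662,232,30),(-150,-42,557,83,30),(73,0,180,430,66)]
W=[q(X,Y,z) for _,_,X,Y,z in pts];D=[p[:2] for p in pts]
th,o,R,res=fit(D,W);print(np.degrees(th),th,o,res.tolist())
for n,X,Y,z in(("ridge",455,252,52),("ridgeA",428,210,52),("ridgeB",483,297,52),("rest",505,220,44),("bar",328,345,46)):
    print(n,((q(X,Y,z)[:2]-o)@R).round(1))
print("rest world",o+R@[-80,0],"btn",o+R@[73,0])
E
```

```text
124.46757180995259 2.1723689400461503 [501.53803473 103.55121792] [[0.4, 0.5], [0.1, -1.4], [-0.4, 0.5], [0.1, -0.3], [-0.4, 0.7]]
ridge [-68.8  -0.8]
ridgeA [-69.9 -23.4]
ridgeB [-67.2  23.2]
rest [-95.1  -1.1]
bar [1.2 2.9]
rest world [546.8132114   37.59548748] btn [460.22443602 163.73582194]
```

Call:
send_rows(increments="-35 -25 0 0.06 0;-75 -54 0 0.14 0;-115 -83 0 0.24 0;-155 -112 0 0.34 0;-195 -141 0 0.44 0;-235 -170 0 0.54 0;-270 -196 0 0.648 0;-305 -221 0 0.648 0;-340 -246 0 0.648 0;-375 -271 0 0.648 0", newtons=20)

```text
t: 0.93
tcp_pos: [425.4, 205.1, 179.1]
tool_rot: [-0.0, 0.466, 0.885, -0.0]
wrist_force: [1.1, 0.3, -0.2]
finger_gap: 27.5
```

Call:
send_rows(increments="-30 0 0 0 0;-65 0 5 0 0;-100 1 10 0 0;-135 2 20 0 0;-165 3 30 0 0;-175 3 45 0 0;-175 3 60 0 0;-175 3 60 0 0;-175 3 60 0 0;-175 3 60 0 0")

```text
t: 1.77
tcp_pos: [526.5, 64.8, 119.8]
tool_rot: [0.0, 0.466, 0.885, 0.0]
wrist_force: [-0.3, 0.7, -0.3]
finger_gap: 1.0
```

```bash
python3 - <<'E'
from plant import *
import numpy as np,cv2
from h import *
s=sense();c=capture("wrist");cv2.imwrite("pics/w1.png",c["color"]);np.savez("w1.npz",tcp=s["tcp_pos"],q=s["tool_rot"],**c)
print(s["t"],s["tcp_pos"],s["tool_rot"],s["finger_gap"],s["wrist_force"]);print(c["K"],c["hand_eye"].round(3))
o=np.array([501.54,103.55]);th=2.17237;R=np.array([[np.cos(th),-np.sin(th)],[np.sin(th),np.cos(th)]])
print("dock",(np.array(s["tcp_pos"][:2])-o)@R)
E
```

```text
1.7667 [526.49059643  64.80746885 119.81529857] [2.28745247e-04 4.65884170e-01 8.84845649e-01 2.56827707e-04] 0.9528341333968378 [-0.28492515  0.66832151 -0.25882173]
[[309.70691629   0.         319.90639491]
 [  0.         309.70691629 194.92917212]
 [  0.           0.           1.        ]] [[-1.00000e-03 -9.57000e-01 -2.91000e-01  8.32450e+01]
 [ 1.00000e+00 -0.00000e+00 -0.00000e+00 -2.93000e-01]
 [ 0.00000e+00 -2.91000e-01  9.57000e-01 -2.05835e+02]
 [ 0.00000e+00  0.00000e+00  0.00000e+00  1.00000e+00]]
dock [-46.06168109   1.35555045]
```

View pics/w1.png

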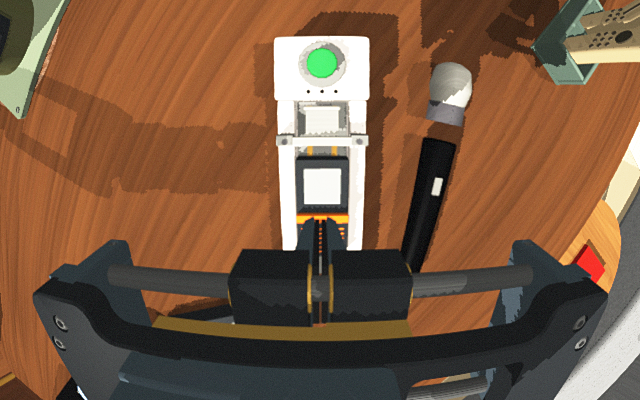

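The wrist view is well aligned: button (322,64), bar front edge about (322,146), ridge about (322,217), console edges at columns 275 and 369. I'll check the dock pose from it.

```bash
cat >>h.py <<'E'
from scipy.spatial.transform import Rotation as Ro
def wray(w,u,v,z):
    K=w["K"];a,b=(u-K[0,2])/K[0,0],(v-K[1,2])/K[1,1];r=np.hypot(a,b)
    d=np.array([a*np.sin(r)/r,b*np.sin(r)/r,np.cos(r)]);H=w["hand_eye"]
    Q=Ro.from_quat(np.roll(w["q"],-1)).as_matrix()
    o=Q@H[:3,3]+w["tcp"];d=Q@H[:3,:3]@d;return o+d*(z-o[2])/d[2]
o=np.array([501.54,103.55]);th=2.17237;R=np.array([[np.cos(th),-np.sin(th)],[np.sin(th),np.cos(th)]])
E
python3 - <<'E'
from h import *
w=dict(np.load("w1.npz"))
hsv=cv2.cvtColor(w["color"],cv2.COLOR_BGR2HSV)
g=(hsv[...,0]>45)&(hsv[...,0]<85)&(hsv[...,1]>120);g[120:]=0;g[:,:270]=0;g[:,380:]=0
v,u=np.nonzero(g);print("green px",u.mean(),v.mean())
for n,a,b,z in(("btn",u.mean(),v.mean(),66),("cornL",275,38,50),("cornR",368.5,38,50),("consL",277,100,50),("consR",370,100,50),("bar front",322,146,46),("ridgefront L",297,213,52),("ridgefront R",349,213,52)):
    print(n,((wray(w,a,b,z)[:2]-o)@R).round(1))
E
```

```text
green px 321.50071326676175 62.596291012838805
btn [71.6  0.4]
cornL [97.3 41.1]
cornR [ 97.4 -41.1]
consL [40.8 39.5]
consR [ 40.9 -42.6]
bar front [-1.5 -0.2]
ridgefront L [-63.9  23.3]
ridgefront R [-64.  -25.7]
```

Call:
send_rows(increments="-20 1 0 0 0;-46 1 5 0 0;-46 1 25 0 0;-46 1 50 0 0;-46 1 66 0 0;-46 1 70 0 0;-46 1 73 0 0;-46 1 76 0 0;-46 1 76 0 0;-46 1 76 0 0")

```text
t: 2.65
tcp_pos: [554.0, 27.3, 44.3]
tool_rot: [0.001, 0.466, 0.885, 0.001]
wrist_force: [0.5, 0.2, 0.0]
finger_gap: 0.3
```

Call:
send_rows(increments="0 0 2 0 0;0 0 4 0 0;0 0 6 0 0;0 0 8 0 0;0 0 9 0 0;0 0 10 0 0;0 0 11 0 0;0 0 11 0 0;0 0 11 0 0;0 0 11 0 0")

```text
t: 3.48
tcp_pos: [553.2, 27.1, 32.3]
tool_rot: [0.0, 0.466, 0.885, 0.0]
wrist_force: [-0.3, 0.2, -0.3]
finger_gap: 0.5
```

```bash
python3 - <<'E'
from plant import *
import numpy as np,cv2
from h import *
s=sense();c=capture("wrist");np.savez("w2.npz",tcp=s["tcp_pos"],q=s["tool_rot"],**c);d=capture("side")
print(s["tcp_pos"],s["wrist_force"],s["effort"])
a=cv2.resize(c["color"][0:300,200:460],(520,600));b=cv2.resize(d["color"][120:270,220:290+70],(280*1,300))
b=cv2.resize(d["color"][130:260,230:350],(280,303));p=np.zeros((600,800,3),np.uint8);p[:,:520]=a;p[:303,520:]=b
cv2.imwrite("pics/w2.png",p)
E
```

```text
[553.23794358  27.0551815   32.26629971] [-0.3027468   0.24444477 -0.25152414] [-1.71091691e-03 -4.19379187e+01 -1.85511982e+01  3.58018081e-02
  7.42570194e-02 -4.46557829e-05]
```

View pics/w2.png

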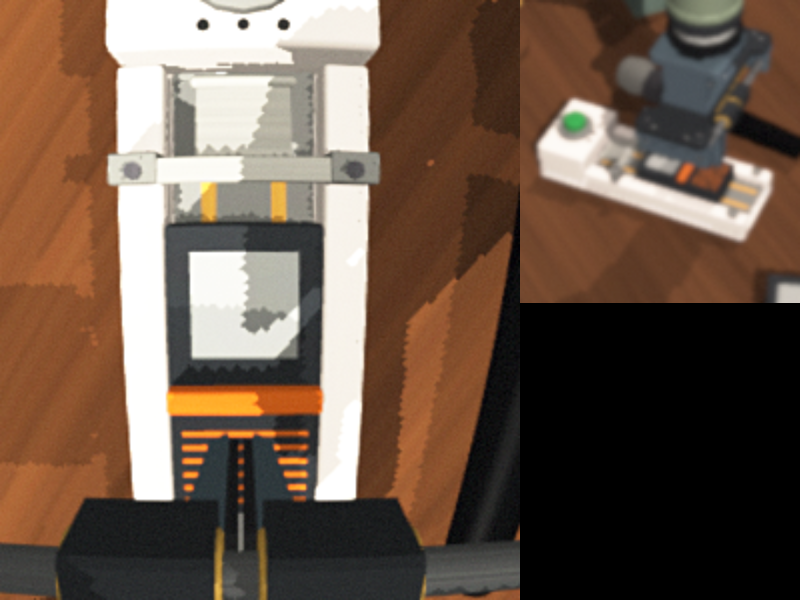

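The wrist view shows the fingertips on the ribbed rest just behind the ridge (crop 245,430), but the force reads 0. I'll check the ridge and deck heights from depth.

```bash
python3 - <<'E'
from plant import *
from h import *
for f in("w1.npz","w2.npz"):
    w=dict(np.load(f));D=w["depth"];H=w["hand_eye"];Q=Ro.from_quat(np.roll(w["q"],-1)).as_matrix();K=w["K"]
    def P(u,v):
        a,b=(u-K[0,2])/K[0,0],(v-K[1,2])/K[1,1];r=np.hypot(a,b);z=np.median(D[v-1:v+2,u-1:u+2])
        p=np.array([a/r*np.tan(r)*z,b/r*np.tan(r)*z,z]);p=Q@(H[:3,:3]@p+H[:3,3])+w["tcp"]
        return ((p[:2]-o)@R).round(1),p[2].round(1)
    pts={"w1.npz":dict(cons=(290,90),railL=(287,180),deck=(322,185),ridge=(310,217),bar=(322,141)),
     "w2.npz":dict(cons=(265,22),railL=(270,140),railR=(375,140),deck=(290,150),ridge=(295,201),ridgeR=(350,201),rest=(293,216),barL=(265,84),bar=(320,84),tip=(321,222),tipL=(314,235),tipR=(328,235))}[f]
    for n,p in pts.items(): print(f,n,P(*p))
E
```

```text
w1.npz cons (array([49.4, 27.9]), np.float64(50.0))
w1.npz railL (array([-37.3,  34.2]), np.float64(30.3))
w1.npz deck (array([-38.7,  -0.2]), np.float64(44.4))
w1.npz ridge (array([-28. ,   7.6]), np.float64(155.8))
w1.npz bar (array([ 3.1, -0.2]), np.float64(46.3))
w2.npz cons (array([42.8, 34.1]), np.float64(49.7))
w2.npz railL (array([-33.4,  34.9]), np.float64(30.1))
w2.npz railR (array([-33.4, -36.4]), np.float64(30.5))
w2.npz deck (array([-38.3,  19.9]), np.float64(44.2))
w2.npz ridge (array([-69.5,  16.8]), np.float64(52.7))
w2.npz ridgeR (array([-69.6, -18. ]), np.float64(52.6))
w2.npz rest (array([-82.6,  19.1]), np.float64(44.9))
w2.npz barL (array([ 3.6, 34.2]), np.float64(48.5))
w2.npz bar (array([3. , 0.9]), np.float64(45.7))
w2.npz tip (array([-86.8,   0.3]), np.float64(45.0))
w2.npz tipL (array([-75.5,   4.1]), np.float64(91.3))
w2.npz tipR (array([-74.3,  -3.1]), np.float64(93.8))
```

```bash
python3 - <<'E'
from plant import *
from h import *
w=dict(np.load("w2.npz"));D=w["depth"];H=w["hand_eye"];K=w["K"]
for v in range(208,262,4):
    row=[]
    for u in (305,310,314,318,321,324,328,332):
        a,b=(u-K[0,2])/K[0,0],(v-K[1,2])/K[1,1];r=np.hypot(a,b);z=D[v,u]
        p=H[:3,:3]@np.array([a/r*np.tan(r)*z,b/r*np.tan(r)*z,z])+H[:3,3];row.append("%d,%d,%d"%tuple(p))
    print(v,row)
c=capture("side");W=cloud(c)
# points near the tool in side view, dock coords
p=W.reshape(-1,3);p=p[~np.isnan(p[:,0])];d=(p[:,:2]-o)@R
k=(abs(d[:,1])<18)&(d[:,0]>-125)&(d[:,0]<-60)&(p[:,2]>36)&(p[:,2]<110)
for a in sorted(zip(d[k][:,0].round(),d[k][:,1].round(),p[k][:,2].round()),key=lambda a:a[2])[:80]: print(*map(int,a),end=" | ")
E
```

```text
208 ['14,-10,-10', '15,-6,-12', '15,-4,-13', '15,-1,-11', '15,0,-12', '15,2,-12', '15,4,-11', '15,7,-11']
212 ['12,-10,-11', '12,-6,-12', '12,-4,-12', '12,-1,-13', '12,0,-12', '12,2,-11', '12,4,-12', '12,7,-12']
216 ['9,-10,-12', '9,-6,-13', '9,-4,-13', '9,-1,-12', '9,0,-12', '9,2,-12', '9,5,-12', '10,7,-13']
220 ['6,-10,-11', '17,-6,-40', '16,-3,-36', '16,-1,-36', '6,0,-11', '16,2,-36', '17,4,-40', '17,6,-40']
224 ['17,-8,-46', '18,-5,-47', '16,-3,-42', '16,-1,-43', '4,0,-12', '16,1,-42', '18,4,-47', '17,6,-45']
228 ['18,-8,-52', '18,-5,-53', '16,-3,-48', '16,-1,-49', '0,0,-11', '16,1,-48', '17,3,-52', '18,6,-53']
232 ['18,-8,-58', '17,-5,-57', '16,-3,-54', '16,-1,-54', '-2,0,-12', '16,1,-54', '17,3,-55', '17,5,-57']
236 ['17,-7,-61', '18,-5,-63', '16,-3,-59', '16,-1,-59', '16,0,-59', '16,1,-58', '17,3,-62', '17,5,-61']
240 ['18,-7,-67', '17,-5,-67', '16,-3,-64', '16,-1,-64', '16,0,-65', '16,1,-64', '18,3,-68', '18,5,-69']
244 ['18,-7,-72', '18,-5,-73', '16,-3,-69', '16,-1,-68', '16,0,-68', '16,1,-68', '17,3,-71', '18,5,-72']
248 ['18,-7,-77', '18,-4,-77', '17,-3,-74', '16,-1,-73', 
[... 655 characters left out ...]
 | -107 -14 42 | -80 6 42 | -77 12 42 | -95 4 42 | -102 0 42 | -110 -2 42 | -92 9 42 | -110 5 42 | -109 9 42 | -106 14 42 | -113 11 42 | -61 -3 43 | -91 -13 43 | -73 -2 43 | -88 -7 43 | -97 -12 43 | -89 -4 43 | -72 7 43 | -78 8 43 | -99 -1 43 | -75 13 43 | -84 10 43 | -74 17 43 | -104 5 43 | -101 9 43 | -103 -17 44 | -72 1 44 | -79 -2 44 | -105 -14 44 | -73 4 44 | -82 0 44 | -99 -8 44 | -106 -10 44 | -113 -13 44 | -103 -5 44 | -105 -6 44 | -83 8 44 | -92 3 44 | -95 2 44 | -111 -5 44 | -80 13 44 | -101 3 44 | -77 18 44 | -86 14 44 | -109 4 44 | -85 18 44 | -99 11 44 | -104 10 44 | -106 9 44 | -98 15 44 | -112 9 44 | -109 14 44 | -112 17 44 | -106 -17 45 | -84 -4 45 | -93 -8 45 | -100 -11 45 |
```

The depth shows the real fingertips ending about 34 mm behind the reported TCP: tool z is about -34, so they are at about z=66, with the deck still at 44. The TCP figure and the actual tips disagree, so I'll descend by force feedback.

Call:
send_rows(increments="0 0 6 0 0;0 0 12 0 0;0 0 16 0 0;0 0 18 0 0;0 0 20 0 0;0 0 22 0 0;0 0 23 0 0;0 0 24 0 0;0 0 24 0 0;0 0 24 0 0")

```text
t: 4.47
tcp_pos: [553.2, 27.1, 9.1]
tool_rot: [0.0, 0.466, 0.885, 0.0]
wrist_force: [-2.3, -0.2, 5.8]
finger_gap: 0.4
```

Call:
send_rows(increments="0 0 1 0 0;0 0 2 0 0;0 0 3 0 0;0 0 4 0 0;0 0 5 0 0;0 0 6 0 0;0 0 7 0 0;0 0 8 0 0;0 0 8 0 0;0 0 8 0 0")

```text
t: 5.3
tcp_pos: [553.4, 27.1, 1.7]
tool_rot: [0.0, 0.466, 0.885, 0.0]
wrist_force: [-3.6, -1.4, 8.9]
finger_gap: 0.3
```

Call:
send_rows(increments="0 0 1 0 0;0 0 2 0 0;0 0 3 0 0;0 0 4 0 0;0 0 5 0 0;0 0 6 0 0;0 0 6 0 0;0 0 6 0 0;0 0 6 0 0;0 0 6 0 0")

```text
t: 6.13
tcp_pos: [554.9, 27.1, -0.7]
tool_rot: [0.002, 0.466, 0.885, 0.001]
wrist_force: [-6.8, 0.5, 31.4]
finger_gap: 0.3
```

Call:
send_rows(increments="0 0 -0.5 0 0;1 0 -1 0 0;3 0 -1 0 0;5 0 -1 0 0;7 0 -1 0 0;9 0 -1 0 0;11 0 -1 0 0;12 0 -1 0 0;12 0 -1 0 0;12 0 -1 0 0")

```text
t: 6.97
tcp_pos: [550.2, 34.8, -0.5]
tool_rot: [0.005, 0.465, 0.885, 0.001]
wrist_force: [-1.5, -8.4, 21.4]
finger_gap: 0.4
```

```bash
cat >look.py <<'E'
from plant import *
from h import *
import sys
s=sense();c=capture("wrist");w=dict(c,tcp=s["tcp_pos"],q=s["tool_rot"]);np.savez(sys.argv[1]+".npz",**w)
cv2.imwrite("pics/%s.png"%sys.argv[1],cv2.resize(c["color"][0:300,200:460],(520,600)))
print("tcp",np.round(s["tcp_pos"],1),"dock",((np.array(s["tcp_pos"][:2])-o)@R).round(1),"Fdock",(R.T@s["wrist_force"][:2]).round(1),np.round(s["wrist_force"][2],1))
D=w["depth"];H=w["hand_eye"];Q=Ro.from_quat(np.roll(w["q"],-1)).as_matrix();K=w["K"]
v,u=np.mgrid[:400,:640];a,b=(u-K[0,2])/K[0,0],(v-K[1,2])/K[1,1];r=np.hypot(a,b)+1e-9
P=np.stack([a/r*np.tan(r)*D,b/r*np.tan(r)*D,D],-1)@H[:3,:3].T+H[:3,3];P=P@Q.T+w["tcp"]
d=(P[...,:2]-o)@R;hsv=cv2.cvtColor(c["color"],cv2.COLOR_BGR2HSV)
M=(D>0)&(abs(d[...,1])<24)
def z(x0,x1,y0,y1):
    k=M&(d[...,0]>x0)&(d[...,0]<x1)&(abs(d[...,1])>y0)&(abs(d[...,1])<y1)&(P[...,2]<80);return k.sum(),np.median(P[k][:,2]).round(1) if k.any() else None
for x in range(-90,45,6): print(x,*z(x,x+6,10,22),end=" | ")
og=M&(hsv[...,0]<16)&(hsv[...,1]>150)&(hsv[...,2]>120)&(P[...,2]<60)&(abs(d[...,1])>14)
print("\norange x",np.percentile(d[og][:,0],[2,50,80,90,95,99]).round(1),"z of front",np.median(P[og&(d[...,0]>np.percentile(d[og][:,0],80))][:,2]).round(1))
E
python3 look.py w3
```

```text
tcp [ 5.502e+02  3.480e+01 -5.000e-01] dock [-84.3  -1.2] Fdock [-6.1  6. ] 21.4
-90 110 34.6 | -84 239 34.5 | -78 308 34.5 | -72 231 34.5 | -66 456 42.4 | -60 601 36.3 | -54 408 34.5 | -48 427 34.6 | -42 443 34.6 | -36 439 34.6 | -30 463 34.7 | -24 463 34.6 | -18 450 34.5 | -12 509 34.3 | -6 396 12.9 | 0 563 46.4 | 6 335 41.6 | 12 341 39.1 | 18 338 36.9 | 24 344 35.3 | 30 369 35.2 | 36 826 32.0 | 42 570 50.2 | 
orange x [-85.1 -61.6 -58.5 -58.  -57.7 -57.4] z of front 39.9
```

Call:
send_rows(increments="2 -0.5 0 0 0;5 -1 0 0 0;8 -1 0 0 0;11 -1 0 0 0;14 -1 0 0 0;17 -1 0 0 0;20 -1 0 0 0;22 -1 0 0 0;24 -1 0 0 0;24 -1 0 0 0")

```text
t: 7.85
tcp_pos: [536.4, 54.8, -0.5]
tool_rot: [0.005, 0.465, 0.885, 0.001]
wrist_force: [-1.3, -6.9, 22.0]
finger_gap: 0.7
```

```bash
python3 look.py w4
```

```text
tcp [ 5.364e+02  5.480e+01 -5.000e-01] dock [-60.   -1.2] Fdock [-5.  5.] 22.0
-90 0 None | -84 0 None | -78 0 None | -72 0 None | -66 96 34.4 | -60 238 34.6 | -54 303 34.5 | -48 234 34.4 | -42 443 42.5 | -36 598 37.6 | -30 411 34.3 | -24 426 34.6 | -18 426 34.6 | -12 466 34.5 | -6 305 34.6 | 0 528 46.3 | 6 550 41.0 | 12 481 35.1 | 18 389 37.2 | 24 346 35.3 | 30 328 35.2 | 36 648 16.7 | 42 586 50.2 | 
orange x [-61.2 -37.4 -34.1 -33.7 -33.4 -33.1] z of front 39.9
```

Call:
send_rows(increments="2 0 0 0 0;5 0 0 0 0;8 0 0 0 0;11 0 0 0 0;14 0 0 0 0;16 0 0 0 0;18 0 0 0 0;20 0 0 0 0;21 0 0 0 0;21 0 0 0 0")

```text
t: 8.73
tcp_pos: [524.7, 71.7, -0.6]
tool_rot: [0.005, 0.465, 0.885, 0.001]
wrist_force: [-0.3, -9.0, 20.9]
finger_gap: 0.1
```

```bash
python3 look.py w5
```

```text
tcp [524.7  71.7  -0.6] dock [-39.3  -1.1] Fdock [-7.2  5.3] 20.9
-90 0 None | -84 0 None | -78 0 None | -72 0 None | -66 0 None | -60 0 None | -54 0 None | -48 20 34.0 | -42 193 34.4 | -36 270 34.5 | -30 359 34.3 | -24 288 42.6 | -18 611 41.5 | -12 406 34.0 | -6 174 34.4 | 0 484 46.3 | 6 605 41.3 | 12 454 35.1 | 18 465 35.1 | 24 464 34.9 | 30 470 36.0 | 36 419 33.4 | 42 577 50.3 | 
orange x [-40.4 -16.7 -13.6 -13.1 -12.9 -12.5] z of front 39.7
```

Call:
send_rows(increments="1 0 0 0 0;2 0 0 0 0;3 0 0 0 0;4 0 0 0 0;5 0 0 0 0;6 0 0 0 0;7 0 0 0 0;8 0 0 0 0;8 0 0 0 0;8 0 0 0 0")

```text
t: 9.62
tcp_pos: [523.6, 73.8, -0.5]
tool_rot: [0.01, 0.463, 0.886, -0.0]
wrist_force: [7.6, -26.0, 16.9]
finger_gap: 0.6
```

```bash
python3 look.py w6
```

```text
tcp [ 5.236e+02  7.380e+01 -5.000e-01] dock [-37.   -1.4] Fdock [-25.8   8.4] 16.9
-90 0 None | -84 0 None | -78 0 None | -72 0 None | -66 0 None | -60 0 None | -54 0 None | -48 0 None | -42 128 34.5 | -36 241 34.3 | -30 317 34.3 | -24 210 34.7 | -18 467 42.3 | -12 601 34.9 | -6 153 34.4 | 0 486 46.4 | 6 618 41.5 | 12 443 35.2 | 18 463 35.0 | 24 465 34.8 | 30 457 35.9 | 36 430 34.1 | 42 580 50.3 | 
orange x [-38.  -14.1 -11.2 -10.8 -10.6 -10.2] z of front 38.7
```

View pics/w6.png

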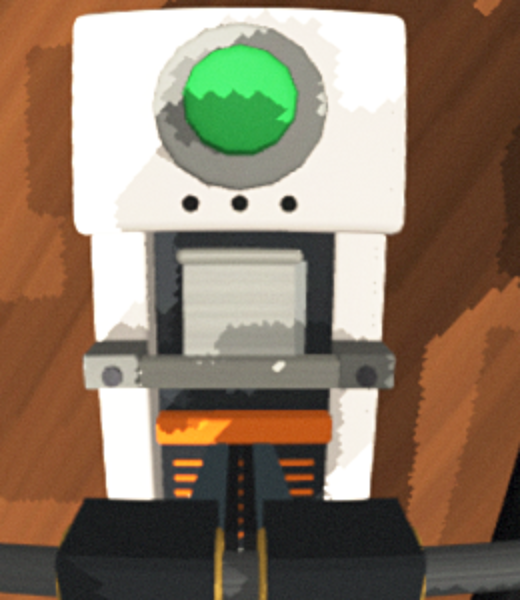

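The pack's nose is hard against the stop: 26 N axial force, no further motion, plate still down. I'll release upward while easing off the push.

Call:
send_rows(increments="0 0 -1 0 0;-1 0 -2 0 0;-2 0 -3 0 0;-2.5 0 -5 0 0;-3 0 -7 0 0;-3 0 -9 0 0;-4 0 -11 0 0;-5 0 -14 0 0;-6 0 -20 0 0;-6 0 -30 0 0")

```text
t: 10.5
tcp_pos: [518.5, 74.7, 25.0]
tool_rot: [-0.001, 0.466, 0.885, -0.0]
wrist_force: [0.1, -0.5, 0.7]
finger_gap: 0.2
```

```bash
python3 look.py w7
```

```text
tcp [518.5  74.7  25. ] dock [-33.4   2.3] Fdock [-0.4  0.2] 0.7
-90 0 None | -84 0 None | -78 0 None | -72 0 None | -66 0 None | -60 0 None | -54 0 None | -48 94 39.6 | -42 166 39.7 | -36 216 39.7 | -30 265 39.6 | -24 152 39.7 | -18 386 47.5 | -12 471 40.0 | -6 227 39.6 | 0 370 46.4 | 6 418 41.9 | 12 343 40.1 | 18 354 40.3 | 24 371 40.0 | 30 349 40.8 | 36 358 39.4 | 42 424 50.3 | 
orange x [-42.8 -13.4 121.2 126.4 128.6 130.2] z of front 0.3
```

Call:
send_rows(increments="0 0 -20 0 0;0 2 -35 0 0;20 2 -40 0 0;50 2 -40 0 0;80 2 -40 0 0;105 2 -40 0 0;105 2 -40 0 0;105 2 -30 0 0;105 2 -15 0 0;105 2 -15 0 0")

```text
t: 11.38
tcp_pos: [459.5, 162.5, 38.7]
tool_rot: [-0.001, 0.466, 0.885, -0.001]
wrist_force: [-0.4, -0.8, -0.2]
finger_gap: 0.7
```

```bash
python3 look.py w8
```

```text
tcp [459.5 162.5  38.7] dock [72.4  1.3] Fdock [-0.4  0.8] -0.2
-90 0 None | -84 0 None | -78 0 None | -72 0 None | -66 0 None | -60 0 None | -54 0 None | -48 0 None | -42 0 None | -36 0 None | -30 0 None | -24 0 None | -18 0 None | -12 0 None | -6 0 None | 0 0 None | 6 0 None | 12 0 None | 18 0 None | 24 0 None | 30 0 None | 36 0 None | 42 0 None | 
orange x [123.8 183.3 217.  228.9 235.  239.9] z of front 0.3
```

Call:
send_rows(increments="0 1 3 0 0;0 1 6 0 0;0 1 8 0 0;0 1 10 0 0;0 1 11 0 0;0 1 12 0 0;0 1 13 0 0;0 1 13 0 0;0 1 13 0 0;0 1 13 0 0")

```text
t: 12.27
tcp_pos: [462.5, 163.5, 27.5]
tool_rot: [0.0, 0.466, 0.885, 0.0]
wrist_force: [-0.1, -1.5, 2.5]
finger_gap: 0.5
```

Call:
send_rows(increments="0 0 1 0 0;0 0 2 0 0;0 0 3 0 0;0 0 4 0 0;0 0 5 0 0;0 0 6 0 0;0 0 6 0 0;0 0 6 0 0;0 0 6 0 0;0 0 6 0 0")

```text
t: 13.1
tcp_pos: [462.7, 163.5, 25.0]
tool_rot: [0.001, 0.466, 0.885, 0.001]
wrist_force: [-7.0, -4.9, 32.1]
finger_gap: 0.3
```

The button has bottomed: tips at about z=60, i.e. 66 − 6, with a stiff 32 N. Releasing and backing off.

Call:
send_rows(increments="0 0 -3 0 0;0 0 -6 0 0;0 0 -10 0 0;0 0 -20 0 0;0 0 -40 0 0;-20 0 -70 0 0;-50 0 -100 0 0;-80 0 -115 0 0;-105 0 -115 0 0;-105 0 -115 0 0")

```text
t: 13.93
tcp_pos: [524.1, 74.1, 136.8]
tool_rot: [0.001, 0.468, 0.884, 0.0]
wrist_force: [0.2, 0.6, -0.6]
finger_gap: 0.6
```

```bash
python3 look.py w9; python3 - <<'E'
from h import *
a=np.load("w9.npz")
w={k:a[k] for k in a}
hsv=cv2.cvtColor(w["color"],cv2.COLOR_BGR2HSV)
E
```

```text
tcp [524.1  74.1 136.8] dock [-37.   -1.9] Fdock [ 0.4 -0.5] -0.6
-90 20 17.8 | -84 68 17.6 | -78 110 17.9 | -72 115 17.8 | -66 14 17.7 | -60 69 39.5 | -54 128 40.0 | -48 133 39.6 | -42 125 39.8 | -36 138 39.6 | -30 141 39.6 | -24 96 39.9 | -18 142 47.4 | -12 173 40.0 | -6 117 39.5 | 0 147 46.4 | 6 166 41.5 | 12 147 40.2 | 18 149 40.3 | 24 152 40.2 | 30 150 40.7 | 36 143 39.4 | 42 154 50.3 | 
orange x [-52.6 139.4 154.9 160.1 162.6 164.9] z of front 0.4
```

View pics/w9.png

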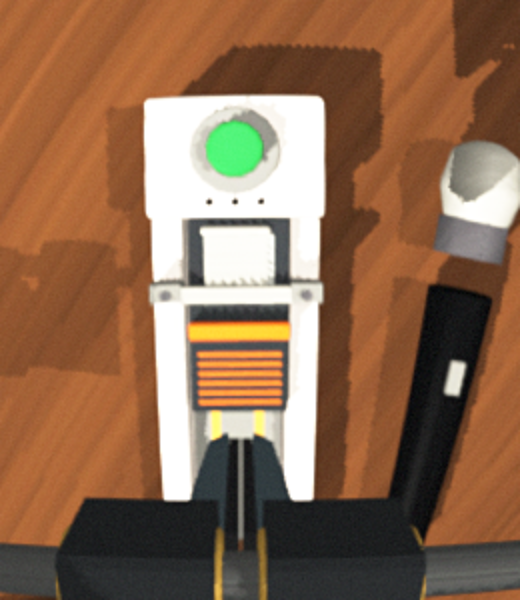

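The pack sits under the bar with its nose at the console face (crop 235,218). The button is out (235,150) and the microphone is in place. One numeric check of ridge position and button height before handing in.

```bash
python3 - <<'E'
from h import *
for f in("w6","w7","w9"):
    w=dict(np.load(f+".npz"));D=w["depth"];H=w["hand_eye"];Q=Ro.from_quat(np.roll(w["q"],-1)).as_matrix();K=w["K"]
    v,u=np.mgrid[:400,:640];a,b=(u-K[0,2])/K[0,0],(v-K[1,2])/K[1,1];r=np.hypot(a,b)+1e-9
    P=np.stack([a/r*np.tan(r)*D,b/r*np.tan(r)*D,D],-1)@H[:3,:3].T+H[:3,3];P=P@Q.T+w["tcp"];d=(P[...,:2]-o)@R
    z=P[...,2];t=np.median(z[(abs(d[...,0]+15)<2)&(abs(abs(d[...,1])-18)<4)])
    k=(D>0)&(abs(abs(d[...,1])-17)<6)&(abs(z-t)<2)&(d[...,0]>-30)&(d[...,0]<-4)
    bt=(D>0)&(np.hypot(d[...,0]-72,d[...,1])<8)
    bar=(D>0)&(abs(d[...,1])<20)&(abs(z-46)<1.5)&(abs(d[...,0]-4)<8)
    print(f,"ridge",np.percentile(d[k][:,0],[3,50,97]).round(1),"bar",np.percentile(d[bar][:,0],[3,50,97]).round(1),"button z",np.median(z[bt]).round(1))
E
```

```text
w6 ridge [-18.3 -14.3 -10.8] bar [-0.2  3.6  7. ] button z 66.4
w7 ridge [-18.8  -8.1  -6.6] bar [-0.6  3.3  7. ] button z 66.4
w9 ridge [-19.5 -11.   -9.7] bar [-0.6  3.2  6.9] button z 66.3
```

```bash
python3 -c "
from plant import *
print(finish_job())"
```

```text
the job is handed in; nothing more can be done
None
```

The battery pack is on charge. I pressed it down, slid it under the keeper bar and leaf spring to the stop, then pressed the green button fully in and released it. The job was handed in at about 14 s; it reports no verdict.

**Last checks**
- **Pack pressed down:** the deck measured 34.5 mm during the slide, so the plate was at its bottom.
- **Pack home:** it met the stop at 26 N with no further travel. After release the deck was level at 39.6 mm and the ridge at about -18 to -10 mm in the dock, as expected at home.
- **Button:** it bottomed at about 6 mm of travel, with 32 N on the wrist, and its top is back at 66.3 mm.
- **Everything else:** no other objects appeared moved in the last wrist view, which shows the microphone but not every item on the shelf. The arm is clear of the dock.

**Disagreements**
- **Fingertip position:** the real fingertips end about 34 mm behind the reported TCP. My first descent stopped short in the air because of this, so I pressed by force and depth readings instead.
- **Camera positions:** the top and wrist cameras differed by 1–2 mm on the dock's position.
- **Final ridge reading:** it was coarse, to about 1 mm, with stray pixels at its front edge. I relied on the readings taken at the stop and just after release.

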